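Seat a peghead blank in the drilling jig

ROBOT

A 6-joint arm with a two-finger parallel gripper is mounted at the origin on the work surface. World frame = base frame: x ahead of the robot, y to its left, z up, the work surface at z = 0. Lengths are in m, angles in rad, forces in N, time in s.
With the tool pointing down it reaches from about 0.35 to 0.975 m from the base axis. Payload 4.9 kg.
Tool frame: the origin (TCP) lies at the very end of the fingers, on their centre line; the grasp point (between the pads) lies 19 mm behind it (ctrl.grip_point_offset is the distance from the TCP to the grasp point, in m); z points along the fingers, y is the line along which they close (so a half turn about z gives the same grasp; the last joint's range is limited). The gripper opens to 85 mm and grips with 20 to 120 N. Pads are 22 mm wide; open, the fingers measure 114 mm over their backs; the gripper's body (76 mm by 85 mm) begins 54 mm behind the grasp point. The pads swing forward as they close: fully open they stand 13 mm farther back than shut.
Start: joints at [-1.221, 0.053, 1.613, -0, 1.476, -0.119], TCP at [0.282, -0.558, 0.231] pointing down, gripper open.
Joint ranges: [-3.01, 3.01], [-1.01, 2.22], [0.06, 2.58], [-1.02, 4.17], [0.09, 2.62], [-3.14, 3.14]. Speed limits (rad/s): [2.57, 2.57, 3.14, 3.14, 3.14, 3.14].

INTERFACE

Orientations are given as a rotation vector (axis times angle).
In Python, from station import ctrl gives the robot as it stands.
- The arm moves only by the tool send_rows, never from a script. Its argument "rows" is a list of rows, each a list of 3 entries, a list of its own where there are three numbers: the finger opening in cm, from 0 to 8.54, then the shift along the tool's x, y, z in cm, then the turn about the tool's z in degrees. A call has 1 to 10 rows; each row shifts and turns the commanded pose from where the row before left it, along the tool's axes as they then stand; what a row does not reach is not made up. A row lasts 1/8 s, in which the tool goes at most 62.5 mm and 10.7 degrees, less where a joint would pass 70% of its speed; a pose out of reach is approached as far as the arm can. A call with a gripper value outside its range is refused whole. The fingers move at their own pace and stop on an object; "newtons" is the grip in N (left out, the last holds). Time passes only in rows, so rows that do not move let the fingers close. It gives the time, the measured TCP pose, the force, the opening and the grip force at its end, in the units of the state.
- ctrl.get_obs(): the state, without advancing time (a new reading comes with each control period).
- ctrl.get_image(name): name is "scene" or "top"; returns a dict with "frame" (384x512x3 uint8, red, green, blue), "range_z" (384x512 float32, m along the optical axis (not along the pixel's ray), 0 where there is no reading), "fx", "fy", "cx", "cy" (pixels), "cam_to_world" (4x4, takes a point from camera to world coordinates). Camera axes: x right, y down, z forward; pixel columns grow to the right and rows downward; lengths in m; the calibration is good to about 2 mm. A picture is of the moment at which its call begins.
- ctrl.finish_job(): hands the job in; it is judged then, once.
The state is a dict: "t": time; "q": joint angles; "dq": joint speeds; "effort": joint torques, N m; "tool_pos": TCP position; "tool_rot": TCP orientation; "contact_force": force on the tool from outside, world axes, zero at the start; "wrist_torque": the same for the moment, N m; "opening": finger opening in m; "grip_force": force on a finger pad.
Only numpy, scipy, OpenCV 4.12 (cv2) and the standard library are available. Lean on these libraries where they do the work, as an engineer would, in place of code of your own. Each camera call takes 0.05 s, during which the arm holds its last target. There are 200 camera calls.

TASK

Lay the dark peghead blank flat on the plywood drilling jig, press it snugly but gently home against both steel dowels and the head of the end stop's rod together, and then, with it seated on all three, swing the cam lever clockwise until the cam grips the blank firmly. Do not bruise the wood or push the stop rod off its setting by forcing it, let go of everything at the end, and leave the other things on the bench where they are.

Things in the scene. Friction and masses are not known exactly. Their poses are not given: they have to be found in the camera images.
- blank: Dark rosewood peghead blank, a plain rectangular board 210 (its x) x 60 (its y) x 20 mm thick (z), about 0.28 kg, lying flat on the bench, with a thin pale pencil line along its middle. Origin: centre of its underside. Its edges bruise if pressed with more than about 20 N. It may be seated either end first.
- jig: Drilling jig screwed to the bench: plywood board, top 18 mm above the bench, spanning x -125 to +175, y -117 to +63 mm in the jig's frame. Origin: bench level, in the middle of the seated blank's width. The seated blank lies along x, its middle at jig y = 0, dowels at its +y side, stop rod at its +x end, cam at its -y side; open cam and dowels leave a 68 to 69.5 mm wide space for it.
- dowel_a: Steel dowel, 12 mm diameter, standing 16 mm out of the jig board at jig x = -80, y = +36 mm; its side touches the long edge of the seated blank. Origin: on its axis at the board's top.
- dowel_b: The second, equal dowel, at jig x = +60, y = +36 mm. Origin: on its axis at the board's top.
- stop: Adjustable end stop at the +x end of the jig: pale block 30 mm wide, with a black star knob (top 36 mm). A steel stop rod with a round 14 mm head, 4 to 18 mm above the board, juts from the block's front (-x) face; its face is 5 to 23 mm out of the block, not reported. A push over 12 N would shift it. Origin: foot of the block's front face, at jig x = 116 to 122, y = -12 mm; axes as the jig's.
- cam_disc: Round wooden cam disc, radius 18 mm, from 2 to 20 mm above the jig board, set 7 mm off centre under the lever; as the lever turns its rim presses on the -y edge of the blank, also pulling it towards the stop. Origin: on the lever's pivot axis at the board's top.
- cam_lever (a joint): Angle of the cam lever (rad), growing clockwise seen from above. 0 is fully open, the lever then pointing 290 degrees (counterclockwise from jig +x); it starts at 0 to 0.25. On a seated blank the cam bites at about 1.5; travel ends at 2.0. It turns against about 0.1 N m of friction (1.3 N at the knob) and stays where left; once the cam bites the turning force rises steeply.
- cam_knob (a point): Middle of the upright round wooden knob, 18 mm in diameter, at the end of the lever, 75 mm from the pivot. Its straight part is 51 to 80 mm above the bench (top 84), this point 66 mm. The lever bar below it is 16 mm wide, its top 46.5 mm above the bench. Some 2 N more push at the knob than for free turning squeezes the blank with 10 to 15 N.
- cam_pivot (a point): The lever's pivot axis (jig x = +28, y = -53.5 mm), at the board's top.
- offcut: Bystander: pale wooden offcut 125 x 48 x 14 mm, smaller than the blank, lying near it. Origin: centre of its underside.
- tape: Bystander: roll of masking tape, 84 mm diameter, 24 mm high, lying flat. Origin: centre of its underside.
- scraper: Bystander: steel cabinet scraper card, 60 x 125 x 4 mm, lying flat. Origin: centre of its underside.
- chisel: Bystander: bench chisel, 270 mm long, lying on the bench beyond the jig. Origin: near its ferrule, at bench level.
- plane: Bystander: block plane, 160 x 50 x 50 mm, on the right of the bench. Origin: centre of its sole.
- tub: Bystander: white open plastic tub, 90 mm diameter, 85 mm high. Origin: centre of its underside.
- glue: Bystander: white glue bottle, 60 mm diameter, 160 mm high, standing. Origin: centre of its underside.
Mind the look-alikes: they are no part of the job. Of the things like the blank, leave any that is red; of the rest the smaller one is meant.

How it is judged:
On the way:
1. with the cam still open, the blank lies on the jig and is pressed against both dowels and the end stop's rod at once (over 1 N on each) (contact force between blank and dowel_a above 1 N and contact force between blank and dowel_b above 1 N and contact force between blank and stop above 1 N and value of joint cam_lever below 1 rad and angle between blank's own z axis and vertical below 0.05 rad), for 0.2 s.
At the end, for the whole second after the job is handed in: The blank lies flat on the jig board, its long edge within 1.5 mm of (and parallel within 0.015 rad to) the line of the two dowels and its end touching the stop rod (over 0.3 N); the cam lever is turned past 1.3 rad and its cam squeezes the blank with more than 3 N; everything is at rest (contact force between blank and cam_disc above 3 N and value of joint cam_lever above 1.3 rad and contact force between blank and stop above 0.3 N and y of blank in the frame of jig between -0.0015 and 0.002 m and z of blank in the frame of jig below 0.0195 m and angle between the x axis of blank and the x axis of jig, either way round below 0.015 rad and angle between blank's own z axis and vertical below 0.03 rad and linear speed of blank below 0.005 m/s).
It fails at once if the wood is bruised: over 20 N on a dowel or over 25 N from the cam (contact force between blank and dowel_a above 20 N or contact force between blank and dowel_b above 20 N or contact force between blank and cam_disc above 25 N).
It fails at once if the stop rod is pushed off its setting: over 12 N on the end stop (contact force between blank and stop above 12 N).
It fails at once if a bystander is moved by more than 20 mm (distance of any of offcut, tape, scraper, chisel, plane, tub, glue from where it was at the start of the episode above 0.02 m).
It also fails if it takes over 72 s, if anything falls off the work surface, if the arm or the gripper's body presses on something with over 40 N, if the wrist force passes 120 N, or if a joint passes its speed limit or range.

## Working session

There is one attempt and no reset: what is moved stays moved. The work goes in short steps, Python scripts to look and compute and a tool call to move; the robot and the scene stay as the last step left them, time stands still between calls to the robot, and variables do not carry over. Pictures are saved under pics/ and viewed, at most 10 in all, crops included, and the job is handed in when it is done.

Besides the shell and the picture viewer there is one more tool, called after "Emit:" as name([rows], argument=value, ...), one row to a line, values as JSON. send_rows: Moves the arm, as the interface text tells. Its arguments: {"type":"object","properties":{"rows":{"type":"array","items":{"type":"array"}},"newtons":{"type":"number"}},"required":["rows"]}

```bash
mkdir -p pics; ls
cat > h.py <<'E'
import numpy as np,cv2
from station import ctrl
def cloud(im):
    z=im["range_z"];v,u=np.mgrid[:z.shape[0],:z.shape[1]]
    p=np.stack([(u-im["cx"])/im["fx"]*z,(v-im["cy"])/im["fy"]*z,z,np.ones_like(z)],-1)
    w=(p@np.array(im["cam_to_world"]).T)[...,:3]; w[z==0]=np.nan
    return w
E
python3 - <<'E'
from h import *
for n in ["top","scene"]:
    im=ctrl.get_image(n); np.savez(n+"0.npz",**im)
    cv2.imwrite(f"pics/{n}0.png",cv2.resize(im["frame"][...,::-1],(800,600),interpolation=cv2.INTER_CUBIC))
    print(n,im["fx"],im["cx"],im["cy"],np.round(im["cam_to_world"],3).tolist())
print(ctrl.get_obs(),ctrl.grip_point_offset)
E
```

```text
pics
top 463.84219905256566 251.70501515169966 189.62359961273313 [[-0.011, -0.988, 0.154, 0.265], [-1.0, 0.009, -0.015, -0.041], [0.013, -0.154, -0.988, 1.58], [0.0, 0.0, 0.0, 1.0]]
scene 414.7068547616086 260.8271456897861 184.50422186211765 [[0.515, 0.491, -0.703, 1.396], [0.857, -0.278, 0.434, -0.616], [0.018, -0.826, -0.564, 0.772], [0.0, 0.0, 0.0, 1.0]]
{'t': 0.1, 'q': array([-1.22099770e+00,  5.33459501e-02,  1.61417746e+00, -2.36156431e-06,
        1.47602817e+00, -1.18989703e-01]), 'dq': array([ 0.00027878, -0.00044941, -0.00224828, -0.00102035,  0.00120616,
        0.00053804]), 'effort': array([ 9.28537656e-05, -3.94904137e+01, -3.71362460e+01, -1.29823088e-04,
        3.95258467e-03, -1.59152787e-06]), 'tool_pos': array([ 0.28218364, -0.55702055,  0.2301394 ]), 'tool_rot': array([-3.05379400e+00, -7.29195161e-01,  3.57765464e-04]), 'contact_force': array([-1.09851434,  0.13170823,  0.03834777]), 'wrist_torque': array([ 0.05784078, -0.01765745,  0.02047253]), 'grip_force': 0.0, 'opening': 0.08536313721783777} 0.0187
```

View pics/top0.png

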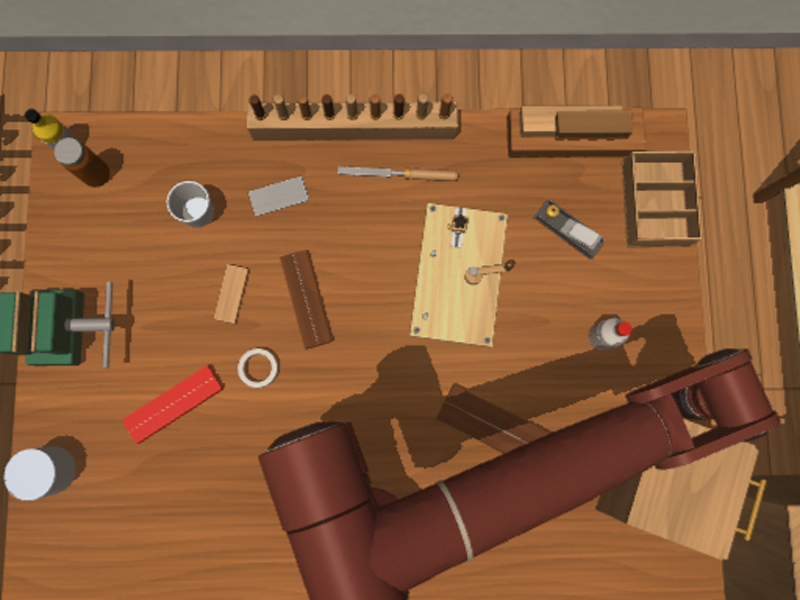

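View pics/scene0.png

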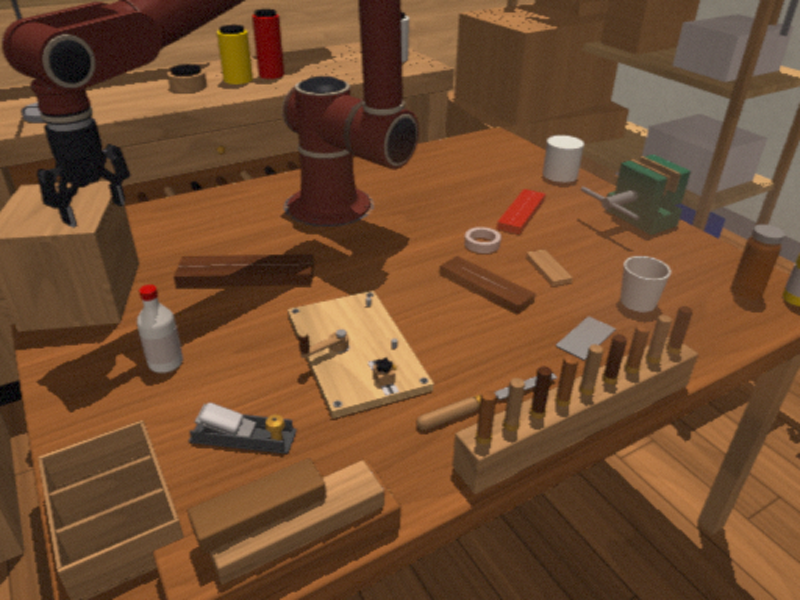

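The top view shows the jig around (460,275), with the stop at (459,222), dowels at (433,253) and (425,316), cam pivot at (473,275) and knob at (510,265). There are two dark boards, at (306,298) and at (495,415), the second half hidden by the arm. There is also a red one at (173,403). The scene view shows both dark boards whole, so I'll measure them.

```bash
cat > m.py <<'E'
from h import *
def rect(P): 
    c,s,a=cv2.minAreaRect((P[:,:2]*1000).astype(np.float32)); return np.round(c,1),np.round(s,1),round(a,1)
def comps(im,w,lo,hi,minn=40):
    m=((w[...,2]>lo)&(w[...,2]<hi)).astype(np.uint8)
    n,l,st,_=cv2.connectedComponentsWithStats(m,connectivity=4)
    for i in range(1,n):
        if st[i,4]<minn: continue
        P=w[l==i]; c=rect(P)
        if .2<c[0][0]/1000<1.0 and abs(c[0][1])<700: yield i,st[i,4],c,np.median(P[:,2])*1000,im["frame"][l==i].mean(0).astype(int)
E
python3 - <<'E'
from m import *
for n in ["top","scene"]:
    im=dict(np.load(n+"0.npz")); w=cloud(im); print(n)
    for lo,hi in [(.010,.028),(.030,.060)]:
        for c in comps(im,w,lo,hi): print(lo,*c)
E
```

```text
top
0.01 33 68 (array([ 834.9, -368.8]), array([113.3,  45.4]), 64.3) 19.518256715032265 [72 45 24]
0.01 38 142 (array([874. , -82.9]), array([  7.1, 251.6]), 0.4) 19.5312846011767 [81 60 40]
0.01 41 74 (array([874.3, 188.8]), array([124.1,   7.1]), 89.4) 20.278219797378206 [82 61 40]
0.01 72 46 (array([ 830.3, -553.4]), array([ 5.5, 89.6]), 1.1) 20.404556977449584 [65 40 22]
0.01 109 126 (array([796.4,   6.4]), array([102.3,  19.6]), 88.1) 13.816526109187599 [157 148 137]
0.01 110 250 (array([ 790.4, -127. ]), array([165.8,  26.4]), 85.1) 20.53917373229208 [166 129  90]
0.01 171 48 (array([ 750.6, -685.7]), array([82.6, 17.7]), 77.8) 19.06953578804793 [91 67 44]
0.01 200 64 (array([722.7, 385.9]), array([32.5, 68. ]), 45.2) 18.303927371148497 [111 106  98]
0.01 261 4175 (array([ 558.7, -207.5]), array([182.2, 303.9]), 81.7) 18.94132690486927 [213 182 123]
0.01 292 47 (array([ 660.5, -587.6]), array([79.6,  4.4]), 0.2) 19.568117557834164 [85 62 41]
0.01 311 108 (array([ 665.9, -446.6]), array([58.1, 49.1]), 54.7) 20.966653760694843 [108 100  93]
0.01 313 66 (array([ 662.6, -672.4]), 
[... 4832 characters left out ...]
43335165 [133  99  68]
0.03 48 211 (array([ 438. , -522.5]), array([60.3, 31.9]), 84.7) 44.66264880140813 [107  94  87]
0.03 51 167 (array([ 672.9, -209. ]), array([40.3, 33.1]), 82.7) 43.190986036073966 [81 61 43]
0.03 52 1222 (array([933.8,  14.7]), array([462. ,  59.5]), 82.9) 45.07624129794119 [94 68 44]
0.03 53 374 (array([ 640.8, -488. ]), array([64.1, 40. ]), 50.5) 41.60285648968498 [176 164 157]
0.03 54 109 (array([ 695. , -417.3]), array([26. , 27.5]), 66.5) 42.42705915740175 [152 109  44]
0.03 55 2289 (array([ 710.3, -660.8]), array([180.4, 130.4]), 0.0) 46.193368481446065 [97 70 45]
0.03 60 3871 (array([ 877. , -530.9]), array([404.1, 113.3]), 86.7) 48.83997004564022 [107  67  37]
```

The near dark board is thick and long (about 284 mm), so the blank is the one at about (507,127) with its axis at about 16°. The jig's yaw is about -8.4°. Next I'll measure the stop rod face, dowels, pivot and knob in the jig frame.

Run:
```python
from m import *
for n,C,yaw,B in [("top",(558.7,-207.5),-8.3,(506.4,129.8)),("scene",(560,-211.5),-8.5,(508.4,123.7))]:
    im=dict(np.load(n+"0.npz")); w=cloud(im); a=np.radians(yaw); R=np.array([[np.cos(a),-np.sin(a)],[np.sin(a),np.cos(a)]])
    O=np.array(C)-R@[25,-27]; J=np.concatenate([(w[...,:2]*1000-O)@R,w[...,2:]*1000],-1)
    def sel(x0,x1,y0,y1,z0,z1):
        m=(J[...,0]>x0)&(J[...,0]<x1)&(J[...,1]>y0)&(J[...,1]<y1)&(J[...,2]>z0)&(J[...,2]<z1); return J[m]
    print(n,"O",O.round(1))
    s=sel(80,125,-30,10,23,60); h,e=np.histogram(s[:,0],np.arange(80,126,3)); print("stop",h,"rod y",np.round(np.median(s[s[:,0]<112,1]),1) if len(s) else 0)
    for X in(-80,60):
        s=sel(X-15,X+15,22,50,26,45); print("dowel",len(s),s.mean(0).round(1))
    k=sel(-40,150,-170,-90,70,95); print("knob",len(k),((k.min(0)+k.max(0))/2).round(1))
    print("board", [np.round(np.percentile(sel(-200,250,-200,150,14,23)[:,i],[.5,99.5]),1) for i in(0,1)])
    cv2.imwrite(f"pics/{n}j.png",cv2.resize(im["frame"][(120 if n=="top" else 180):(230 if n=="top" else 270),(255 if n=="top" else 180):(335 if n=="top" else 280),::-1],None,fx=5,fy=5,interpolation=cv2.INTER_CUBIC))
```

```text
top O [ 537.9 -177.2]
stop [ 0  2  1  2  1  1  1  1  1  2  3  6 11  8 15] rod y -9.2
dowel 12 [-80.1  35.9  33. ]
dowel 14 [61.6 34.5 33.5]
knob 18 [  48.6 -126.3   80.4]
board [array([-122.9,  244.2]), array([-117.2,  125.4])]
scene O [ 539.3 -181.1]
stop [0 0 0 0 0 0 0 0 0 0 0 0 1 7 9] rod y nan
dowel 11 [-77.9  34.9  32.1]
dowel 15 [62.9 34.5 31.7]
knob 31 [  52.1 -125.9   77.4]
board [array([-122.7,  249. ]), array([-117.1,  107.2])]
  return _methods._mean(a, axis=axis, dtype=dtype,
  ret = ret.dtype.type(ret / rcount)
```

Emit:
send_rows([
  [8.5, [0, 0, 0], 10],
  [8.5, [0, 0, -3], 1.1],
])

```text
t: 0.35
tool_pos: [0.2817, -0.5556, 0.2573]
tool_rot: [-3.105, -0.427, 0.003]
contact_force: [0.4, -1.4, 0.1]
opening: 0.0851
grip_force: 0.0
```

Emit:
send_rows([
  [8.5, [3.2, -5.0, 0], 0],
  [8.5, [3.2, -5.0, 0], 0],
  [8.5, [3.2, -5.0, 0], 0],
  [8.5, [3.2, -5.0, 0], 0],
  [8.5, [3.2, -5.0, 0], 0],
  [8.5, [3.2, -5.0, 0], 0],
  [8.5, [3.2, -5.0, 0], 0],
  [8.5, [3.2, -5.0, 0], 0],
  [8.5, [3.2, -5.0, 0], 0],
  [8.5, [3.2, -5.0, 0], 0],
])

```text
t: 1.6
tool_pos: [0.4545, 0.0126, 0.261]
tool_rot: [3.112, 0.431, 0.0]
contact_force: [1.1, -0.7, 1.3]
opening: 0.0848
grip_force: 0.0
```

View pics/topj.png

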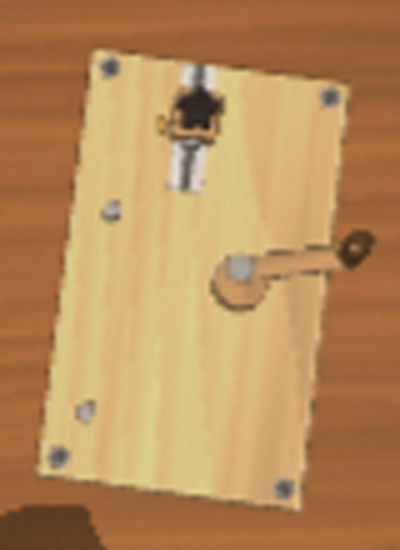

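Emit:
send_rows([
  [8.5, [2.8, -4.8, 0], 0],
  [8.5, [2.8, -4.8, 0], 0],
  [8.5, [0, 0, 5], 0],
  [8.5, [0, 0, 5], 0],
  [8.5, [0, 0, 5], 0],
  [8.5, [0, 0, 5], 0],
  [8.5, [0, 0, 3], 0],
  [8.5, [0, 0, 2], 0],
  [8.5, [0, 0, 0], 0],
])

```text
t: 2.72
tool_pos: [0.4801, 0.118, 0.0091]
tool_rot: [-3.112, -0.431, 0.008]
contact_force: [0.5, 0.9, 0.1]
opening: 0.0853
grip_force: 0.0
```

Emit:
send_rows([
  [8.5, [0, 0, 0.5], 0],
  [6, [0, 0, 0], 0],
  [5, [0, 0, 0], 0],
  [5, [0, 0, 0], 0],
  [5, [0, 0, 0], 0],
  [5, [0, 0, 0], 0],
], newtons=40)

```text
t: 3.48
tool_pos: [0.4833, 0.1183, 0.0075]
tool_rot: [3.112, 0.431, 0.003]
contact_force: [-0.6, -0.4, 5.9]
opening: 0.0589
grip_force: 44.2
```

Emit:
send_rows([
  [5, [0, 0, -1], 0],
  [5, [0, 0, -3], 0],
  [5, [0, 0, -5], 0],
  [5, [0, 0, -3], 0],
  [5, [0, 0, 0], 0],
  [5, [0, 0, 0], 0],
])

```text
t: 4.22
tool_pos: [0.4809, 0.118, 0.1243]
tool_rot: [-3.112, -0.431, 0.005]
contact_force: [-1.4, -0.3, -2.8]
opening: 0.0588
grip_force: 44.3
```

Run:
```python
from m import *
o=[ctrl.get_obs()];ims={}
for n in["scene","top"]:
    ims[n]=ctrl.get_image(n); o.append(ctrl.get_obs())
for x in o: print(x["t"],x["tool_pos"].round(4),x["tool_rot"].round(4),x["contact_force"].round(2),x["wrist_torque"].round(3),x["opening"])
im=ims["scene"]; w=cloud(im); z=o[-1]["tool_pos"][2]
for c in comps(im,w,z-.01,z+.03,150): print(*c)
c=im["frame"]; cv2.imwrite("pics/held.png",cv2.resize(c[100:300,200:466,::-1],(798,600),interpolation=cv2.INTER_CUBIC))
```

```text
4.225 [0.4809 0.118  0.1243] [-3.1118 -0.4307  0.0053] [-1.36 -0.32 -2.82] [-0.018  0.15   0.027] 0.058770634103655225
4.275 [0.4806 0.118  0.1237] [-3.1117 -0.4305  0.0071] [ 0.09  0.16 -2.99] [ 0.013  0.09  -0.05 ] 0.05859862347825237
4.325 [0.4806 0.118  0.1236] [-3.1117 -0.4306  0.0075] [ 1.24  0.01 -3.16] [-0.086  0.086 -0.065] 0.05874847061533641
58 627 (array([451. , 665.7]), array([121.4, 125.7]), 90.0) 134.84923035521567 [75 81 59]
60 935 (array([508.6, 120.1]), array([211.3,  82.1]), 14.4) 134.27575753454812 [92 54 32]
62 338 (array([802.1, 593.6]), array([59.3, 58. ]), 57.5) 139.7799417747791 [107  86  72]
65 172 (array([ 428.4, -521.8]), array([36.7, 24.4]), 86.3) 126.89235240706303 [133 108  99]
83 1329 (array([ 870.9, -500.8]), array([ 49.6, 158.3]), 0.1) 114.72665292482853 [140  95  54]
```

View pics/held.png

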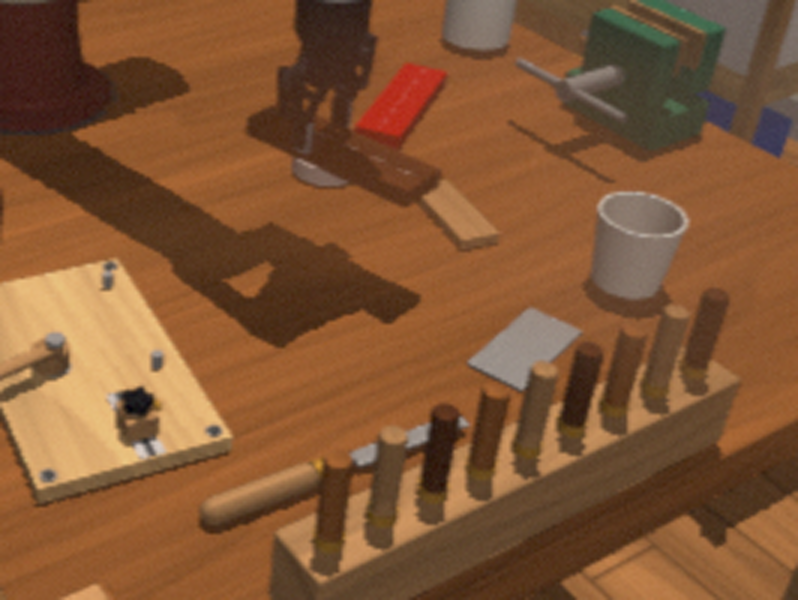

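The blank is held level at (300–440, 130–200). The jig is clear.

Emit:
send_rows([
  [5, [0, 0, 0], 8],
  [5, [0, 0, 0], 8],
  [5, [0, 0, 0], 8.2],
  [5, [0.9, 4.8, 0], 0],
  [5, [0.9, 4.8, 0], 0],
  [5, [0.9, 4.8, 0], 0],
  [5, [0.9, 4.8, 0], 0],
  [5, [0.9, 4.8, 0], 0],
  [5, [0.9, 4.8, 0], 0],
  [5, [0, 0, 0], 0],
])

```text
t: 5.58
tool_pos: [0.4925, -0.1771, 0.1246]
tool_rot: [-3.132, 0.238, 0.004]
contact_force: [0.1, 0.9, -3.7]
opening: 0.0588
grip_force: 44.7
```

```bash
cat > st.py <<'E'
from h import *
O=np.array([538.5,-180.8]);a=np.radians(-8.4);R=np.array([[np.cos(a),-np.sin(a)],[np.sin(a),np.cos(a)]])
def st(n=4):
    L=[]
    for i in range(n): L.append(ctrl.get_obs()); ctrl.get_image("top")
    p=np.mean([o["tool_pos"] for o in L],0)*1000; f=np.mean([o["contact_force"] for o in L],0)
    r=np.mean([o["tool_rot"]*np.sign(o["tool_rot"][0]) for o in L],0)
    print("t",L[-1]["t"],"jig xy",((p[:2]-O)@R).round(2),"world",p.round(1),"yaw",round(np.degrees(2*np.arctan2(r[1],r[0])),2),"rz",r[2].round(4),"F jig",(f[:2]@R).round(2),"Fz",f[2].round(2),"std",np.std([o["contact_force"] for o in L],0).round(2),"Mz",np.mean([o["wrist_torque"] for o in L],0).round(3),"open",L[-1]["opening"].round(4),L[-1]["grip_force"].round(1))
if __name__=="__main__": st()
E
python3 st.py
python3 - <<'E'
from h import *
for n in["top","scene"]:
    im=ctrl.get_image(n)["frame"]
    c=im[110:245,225:405] if n=="top" else im[150:285,150:330]
    cv2.imwrite(f"pics/{n}1.png",cv2.resize(c[...,::-1],(800,600),interpolation=cv2.INTER_CUBIC))
E
```

```text
Traceback (most recent call last):
  File "st.py", line 9, in <module>
    if __name__=="__main__": st()
                             ~~^^
  File "st.py", line 8, in st
    print("t",L[-1]["t"],"jig xy",((p[:2]-O)@R).round(2),"world",p.round(1),"yaw",round(np.degrees(2*np.arctan2(r[1],r[0])),2),"rz",r[2].round(4),"F jig",(f[:2]@R).round(2),"Fz",f[2].round(2),"std",np.std([o["contact_force"] for o in L],0).round(2),"Mz",np.mean([o["wrist_torque"] for o in L],0).round(3),"open",L[-1]["opening"].round(4),L[-1]["grip_force"].round(1))
                                                                                                                                                                                                                                                                                                                        ^^^^^^^^^^^^^^^^^^^^^^
AttributeError: 'float' object has no attribute 'round'
```

View pics/scene1.png

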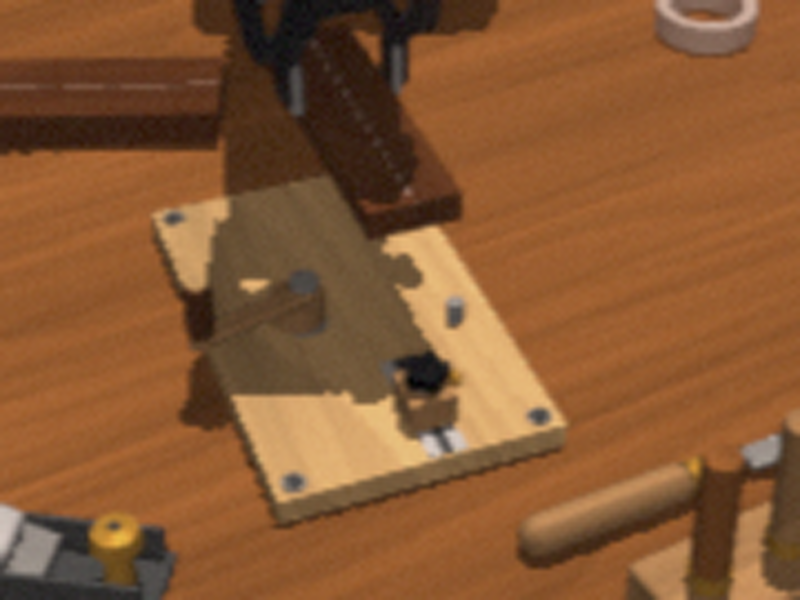

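Emit:
send_rows([
  [5, [0, 0, 4], 0],
  [5, [0, 0, 2.5], 0],
  [5, [0, 0, 1], 0],
  [5, [0, 0, 0], 0],
  [5, [0, 0, 0], 0],
])

```text
t: 6.5
tool_pos: [0.4946, -0.175, 0.0528]
tool_rot: [3.132, -0.23, 0.004]
contact_force: [-0.6, -0.0, -3.0]
opening: 0.0584
grip_force: 44.7
```

```bash
sed -i 's/L\[-1\]\["opening"\].round(4),L\[-1\]\["grip_force"\].round(1)/round(L[-1]["opening"],4),round(L[-1]["grip_force"],1)/; s/"rz",r\[2\].round(4)/"rz",round(r[2],4)/' st.py; python3 st.py
python3 - <<'E'
from m import *
from st import R,O
im=ctrl.get_image("scene"); w=cloud(im)
cv2.imwrite("pics/s2.png",cv2.resize(im["frame"][170:275,180:320,::-1],(800,600),interpolation=cv2.INTER_CUBIC))
E
```

```text
t 6.65 jig xy [-44.31  -0.73] world [ 494.6 -175.    52.8] yaw -8.43 rz 0.0038 F jig [-0.01 -0.07] Fz -2.81 std [0.4  0.11 0.28] Mz [-0.014  0.084  0.019] open 0.0585 44.7
```

View pics/s2.png

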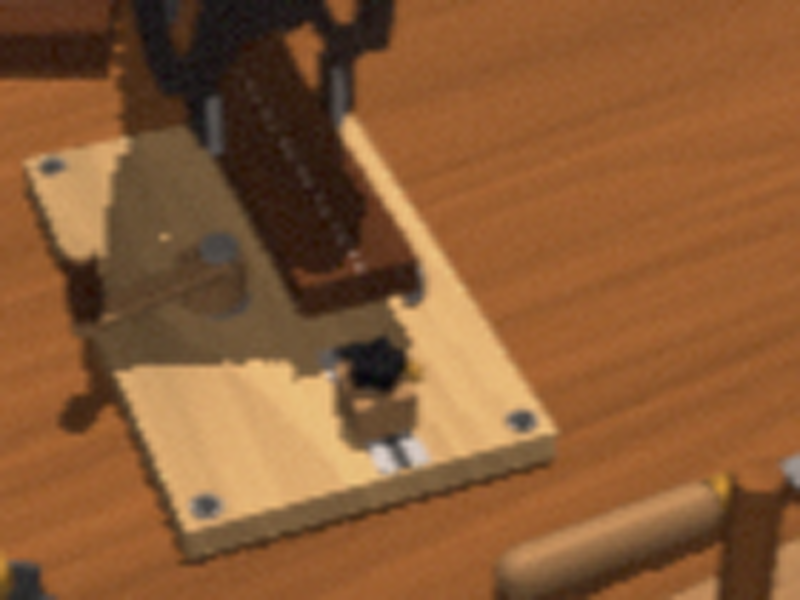

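Emit:
send_rows([
  [5, [-0.2, 0.3, 0], 0],
  [5, [0, 0, 0], 0],
  [5, [0, 0, 0.8], 0],
  [5, [0, 0, 0.5], 0],
  [5, [0, 0, 0], 0],
  [5, [0, 0, 0], 0],
])

```text
t: 7.5
tool_pos: [0.4911, -0.1773, 0.0382]
tool_rot: [-3.133, 0.231, 0.0]
contact_force: [-0.6, -0.0, -2.7]
opening: 0.059
grip_force: 44.7
```

```bash
python3 st.py
```

```text
t 7.65 jig xy [-47.26  -3.5 ] world [ 491.2 -177.4   38.4] yaw -8.44 rz 0.0004 F jig [-0.24 -0.56] Fz -2.86 std [0.3  0.31 0.17] Mz [0.015 0.085 0.021] open 0.0584 44.7
```

Emit:
send_rows([
  [5, [0, 0, 0.4], 0],
  [5, [0, 0, 0.3], 0],
  [5, [0, 0, 0.3], 0],
  [5, [0, 0, 0], 0],
  [5, [0, 0, 0], 0],
])

```text
t: 8.32
tool_pos: [0.4911, -0.1773, 0.0283]
tool_rot: [-3.133, 0.231, -0.0]
contact_force: [-0.9, -0.5, -2.8]
opening: 0.0587
grip_force: 44.7
```

```bash
python3 st.py
```

```text
t 8.475 jig xy [-47.3   -3.51] world [ 491.2 -177.4   28.4] yaw -8.44 rz 0.0003 F jig [-0.42 -0.34] Fz -3.0 std [0.37 0.42 0.48] Mz [0.042 0.103 0.008] open 0.059 44.7
```

Emit:
send_rows([
  [5, [0, 0, 0.2], 0],
  [5, [0, 0, 0], 0],
  [5, [0, 0, 0.1], 0],
  [5, [0, 0, 0], 0],
  [5, [0, 0, 0], 0],
])

```text
t: 9.15
tool_pos: [0.4913, -0.1774, 0.0255]
tool_rot: [3.133, -0.231, 0.001]
contact_force: [0.2, -1.2, -0.0]
opening: 0.0584
grip_force: 44.9
```

```bash
python3 st.py
```

```text
t 9.3 jig xy [-47.2   -3.54] world [ 491.3 -177.4   25.5] yaw -8.44 rz 0.0007 F jig [-0.42  0.04] Fz -0.48 std [0.7  1.08 0.31] Mz [0.045 0.032 0.003] open 0.0584 45.0
```

Emit:
send_rows([
  [5, [0.2, 0, 0], 0],
  [5, [0.2, 0, 0], 0],
  [5, [0.2, 0, 0], 0],
  [5, [0, 0, 0], 0],
])

```text
t: 9.85
tool_pos: [0.4975, -0.1784, 0.0255]
tool_rot: [3.133, -0.231, 0.001]
contact_force: [0.1, -0.2, 0.5]
opening: 0.0585
grip_force: 45.1
```

```bash
python3 st.py
```

```text
t 10.0 jig xy [-40.89  -3.57] world [ 497.5 -178.4   25.5] yaw -8.44 rz 0.0018 F jig [ 0.25 -0.16] Fz 0.5 std [0.36 0.15 0.34] Mz [ 0.039 -0.094 -0.004] open 0.0589 45.1
```

Emit:
send_rows([
  [5, [0.15, 0, 0], 0],
  [5, [0.15, 0, 0], 0],
  [5, [0, 0, 0], 0],
])

```text
t: 10.42
tool_pos: [0.5001, -0.1787, 0.0255]
tool_rot: [3.133, -0.231, 0.0]
contact_force: [-1.5, 0.5, 4.2]
opening: 0.0584
grip_force: 45.4
```

Emit:
send_rows([
  [5, [0.1, 0, 0], 0],
  [5, [0.1, 0, 0], 0],
  [5, [0, 0, 0], 0],
])

```text
t: 10.8
tool_pos: [0.5022, -0.179, 0.0255]
tool_rot: [3.133, -0.231, 0.0]
contact_force: [-2.0, -0.3, 5.0]
opening: 0.059
grip_force: 45.5
```

Emit:
send_rows([
  [5, [0, 0, -0.05], 0],
  [5, [0.1, 0, 0], 0],
  [5, [0.1, 0, 0], 0],
  [5, [0, 0, 0], 0],
])

```text
t: 11.3
tool_pos: [0.5039, -0.1791, 0.0255]
tool_rot: [-3.133, 0.231, 0.0]
contact_force: [-0.2, 0.8, 0.5]
opening: 0.0588
grip_force: 45.1
```

```bash
python3 st.py
```

```text
t 11.45 jig xy [-34.48  -3.38] world [ 503.9 -179.1   25.5] yaw -8.44 rz -0.0001 F jig [-0.37  0.23] Fz 0.28 std [0.12 0.39 0.19] Mz [-0.035  0.073  0.003] open 0.0585 45.0
```

Emit:
send_rows([
  [5, [0.1, 0, 0], 0],
  [5, [0.1, 0, 0], 0],
  [5, [0, 0, 0], 0],
])

```text
t: 11.88
tool_pos: [0.5059, -0.1794, 0.0256]
tool_rot: [-3.133, 0.231, -0.0]
contact_force: [0.0, 0.3, -1.1]
opening: 0.0588
grip_force: 44.8
```

Emit:
send_rows([
  [5, [0.08, 0, 0], 0],
  [5, [0.08, 0, 0], 0],
  [5, [0, 0, 0], 0],
])

```text
t: 12.25
tool_pos: [0.5076, -0.1797, 0.0257]
tool_rot: [-3.133, 0.231, -0.0]
contact_force: [0.1, -0.5, -2.2]
opening: 0.0586
grip_force: 44.8
```

Emit:
send_rows([
  [5, [0.08, 0, 0], 0],
  [5, [0, 0, 0], 0],
])

```text
t: 12.5
tool_pos: [0.5084, -0.1799, 0.0258]
tool_rot: [-3.133, 0.231, -0.0]
contact_force: [-1.2, -0.6, -2.7]
opening: 0.0585
grip_force: 44.8
```

Emit:
send_rows([
  [5, [0.08, 0, 0.03], 0],
  [5, [0.08, 0, 0], 0],
  [5, [0, 0, 0], 0],
])

```text
t: 12.88
tool_pos: [0.51, -0.1802, 0.0255]
tool_rot: [3.133, -0.231, 0.0]
contact_force: [0.6, -0.6, -2.8]
opening: 0.0587
grip_force: 44.8
```

Emit:
send_rows([
  [5, [0.08, 0, 0], 0],
  [5, [0.08, 0, 0], 0],
  [5, [0, 0, 0], 0],
])

```text
t: 13.25
tool_pos: [0.5116, -0.1804, 0.0256]
tool_rot: [3.133, -0.231, 0.0]
contact_force: [0.3, 0.2, -2.3]
opening: 0.0585
grip_force: 44.8
```

```bash
python3 st.py
python3 - <<'E'
from h import *
im=ctrl.get_image("scene")
cv2.imwrite("pics/s3.png",cv2.resize(im["frame"][190:260,220:314,::-1],(800,600),interpolation=cv2.INTER_CUBIC))
E
```

```text
t 13.4 jig xy [-26.67  -3.51] world [ 511.6 -180.4   25.5] yaw -8.44 rz 0.0005 F jig [0.27 0.37] Fz -2.39 std [0.03 0.11 0.08] Mz [ 0.002 -0.053 -0.015] open 0.0583 44.8
```

View pics/s3.png

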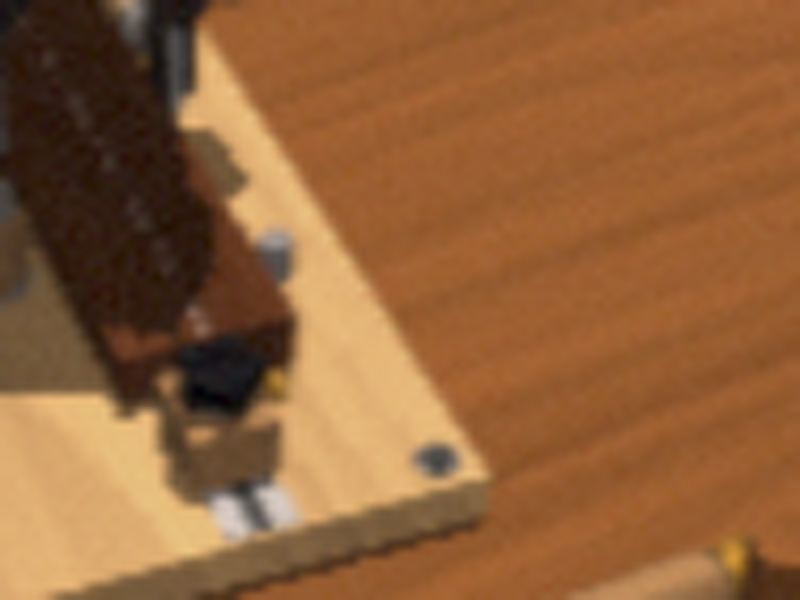

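The blank end (205,330) is just short of the stop block, and dowel_b is a few mm off its edge at (275,255). I'll keep creeping forward.

Emit:
send_rows([
  [5, [0.07, 0, 0.02], 0],
  [5, [0.07, 0, 0], 0],
  [5, [0, 0, 0], 0],
])

```text
t: 13.88
tool_pos: [0.513, -0.1806, 0.0255]
tool_rot: [3.133, -0.231, 0.0]
contact_force: [-0.7, 0.2, 0.3]
opening: 0.0587
grip_force: 45.1
```

Emit:
send_rows([
  [5, [0.07, 0, 0], 0],
  [5, [0.07, 0, 0], 0],
  [5, [0, 0, 0], 0],
])

```text
t: 14.25
tool_pos: [0.5145, -0.1809, 0.0255]
tool_rot: [3.133, -0.231, 0.001]
contact_force: [-1.2, 0.4, 1.2]
opening: 0.0587
grip_force: 45.2
```

Emit:
send_rows([
  [5, [0.06, 0, 0], 0],
  [5, [0, 0, 0], 0],
])

```text
t: 14.5
tool_pos: [0.515, -0.1809, 0.0255]
tool_rot: [3.133, -0.231, 0.0]
contact_force: [-2.0, 0.7, 3.3]
opening: 0.0587
grip_force: 45.3
```

Emit:
send_rows([
  [5, [0, 0, -0.03], 0],
  [5, [0.06, 0, 0], 0],
  [5, [0, 0, 0], 0],
])

```text
t: 14.88
tool_pos: [0.5154, -0.1809, 0.0255]
tool_rot: [-3.133, 0.231, 0.0]
contact_force: [-1.8, 0.4, 1.1]
opening: 0.0587
grip_force: 45.1
```

```bash
python3 st.py
```

```text
t 15.025 jig xy [-22.86  -3.5 ] world [ 515.4 -180.9   25.5] yaw -8.44 rz -0.0002 F jig [-1.7   0.03] Fz 1.13 std [0.27 0.26 0.77] Mz [-0.028  0.197  0.001] open 0.0585 45.1
```

Emit:
send_rows([
  [5, [0.05, 0, 0], 0],
  [5, [0, 0, 0], 0],
])

```text
t: 15.32
tool_pos: [0.5159, -0.181, 0.0255]
tool_rot: [-3.133, 0.231, 0.0]
contact_force: [-1.4, 0.4, 0.0]
opening: 0.0585
grip_force: 45.1
```

```bash
python3 st.py
```

```text
t 15.475 jig xy [-22.32  -3.45] world [ 515.9 -181.    25.5] yaw -8.44 rz 0.0 F jig [-0.94  0.42] Fz 0.25 std [0.37 0.19 0.15] Mz [ 0.005  0.144 -0.027] open 0.0591 45.1
```

Emit:
send_rows([
  [5, [0.06, 0, 0], 0],
  [5, [0.06, 0, 0], 0],
  [5, [0, 0, 0], 0],
])

```text
t: 15.9
tool_pos: [0.5172, -0.1812, 0.0255]
tool_rot: [-3.133, 0.231, -0.0]
contact_force: [-0.6, -0.6, -1.0]
opening: 0.0586
grip_force: 45.0
```

Emit:
send_rows([
  [5, [0.05, 0, 0], 0],
  [5, [0, 0, 0], 0],
])

```text
t: 16.15
tool_pos: [0.5176, -0.1812, 0.0255]
tool_rot: [-3.133, 0.231, -0.0]
contact_force: [-0.0, -0.2, 0.5]
opening: 0.0587
grip_force: 45.0
```

Emit:
send_rows([
  [5, [0.05, 0, 0], 0],
  [5, [0, 0, 0], 0],
])

```text
t: 16.4
tool_pos: [0.5181, -0.1813, 0.0255]
tool_rot: [-3.133, 0.231, -0.0]
contact_force: [-0.1, 0.5, -1.0]
opening: 0.0583
grip_force: 44.9
```

Emit:
send_rows([
  [5, [0.06, 0, 0.01], 0],
  [5, [0.06, 0, 0], 0],
  [5, [0, 0, 0], 0],
])

```text
t: 16.77
tool_pos: [0.5187, -0.1814, 0.0255]
tool_rot: [-3.133, 0.231, 0.003]
contact_force: [-5.4, 1.2, 3.5]
opening: 0.0588
grip_force: 45.4
```

Emit:
send_rows([
  [5, [0.05, 0, 0], 0],
  [5, [0, 0, 0], 0],
])

```text
t: 17.02
tool_pos: [0.5187, -0.1814, 0.0255]
tool_rot: [-3.133, 0.231, 0.005]
contact_force: [-6.8, 1.4, 6.1]
opening: 0.0587
grip_force: 45.6
```

Emit:
send_rows([
  [5, [0.05, 0, 0], 0],
  [5, [0, 0, 0], 0],
])

```text
t: 17.27
tool_pos: [0.5187, -0.1814, 0.0255]
tool_rot: [-3.133, 0.231, 0.007]
contact_force: [-10.0, 1.3, 6.6]
opening: 0.0586
grip_force: 45.7
```

Emit:
send_rows([
  [5, [-0.1, 0, -0.05], 0],
  [5, [0, 0, 0], 0],
])

```text
t: 17.52
tool_pos: [0.5187, -0.1814, 0.0255]
tool_rot: [-3.133, 0.231, 0.002]
contact_force: [-3.6, 1.5, -0.3]
opening: 0.0582
grip_force: 45.0
```

```bash
python3 st.py
```

```text
t 17.675 jig xy [-19.51  -3.43] world [ 518.7 -181.3   25.5] yaw -8.45 rz -0.002 F jig [-4.19  0.1 ] Fz -0.41 std [0.4  0.53 0.34] Mz [-0.016  0.647 -0.104] open 0.0584 45.0
```

Emit:
send_rows([
  [5, [-0.02, -0.1, 0], 0],
  [5, [0, -0.1, 0], 0],
  [5, [0, 0, 0], 0],
])

```text
t: 18.1
tool_pos: [0.519, -0.1794, 0.0257]
tool_rot: [-3.133, 0.231, 0.001]
contact_force: [-5.5, -0.3, -3.0]
opening: 0.0586
grip_force: 44.8
```

Emit:
send_rows([
  [5, [0, -0.06, 0], 0],
  [5, [0, 0, 0], 0],
])

```text
t: 18.35
tool_pos: [0.5191, -0.1788, 0.0258]
tool_rot: [-3.133, 0.231, 0.001]
contact_force: [-5.5, -1.5, -1.2]
opening: 0.0586
grip_force: 44.8
```

Emit:
send_rows([
  [5, [0, -0.06, 0], 0],
  [5, [0, 0, 0], 0],
])

```text
t: 18.6
tool_pos: [0.5192, -0.1782, 0.0258]
tool_rot: [-3.133, 0.231, 0.001]
contact_force: [-5.1, -1.3, -1.8]
opening: 0.0586
grip_force: 44.8
```

```bash
python3 st.py
```

```text
t 18.75 jig xy [-19.47  -0.28] world [ 519.2 -178.2   25.8] yaw -8.45 rz -0.0013 F jig [-4.44 -1.95] Fz -1.92 std [0.24 0.5  0.11] Mz [-0.181  0.807 -0.3  ] open 0.0585 44.8
```

Emit:
send_rows([
  [5, [0, -0.05, 0.01], 0],
  [5, [0, 0, 0], 0],
])

```text
t: 19.05
tool_pos: [0.5192, -0.1778, 0.0256]
tool_rot: [-3.133, 0.231, 0.001]
contact_force: [-4.8, -0.7, -2.2]
opening: 0.0586
grip_force: 44.8
```

Emit:
send_rows([
  [5, [0, -0.05, 0], 0],
  [5, [0, 0, 0], 0],
])

```text
t: 19.3
tool_pos: [0.5193, -0.1773, 0.0256]
tool_rot: [-3.133, 0.231, 0.001]
contact_force: [-5.3, -2.1, -2.1]
opening: 0.0585
grip_force: 44.8
```

```bash
python3 st.py
```

```text
t 19.45 jig xy [-19.49   0.69] world [ 519.3 -177.3   25.7] yaw -8.45 rz -0.0014 F jig [-4.93 -2.16] Fz -2.21 std [0.22 0.44 0.26] Mz [-0.196  0.828 -0.302] open 0.059 44.8
```

Emit:
send_rows([
  [5, [0, -0.05, 0.01], 0],
  [5, [0, 0, 0], 0],
])

```text
t: 19.75
tool_pos: [0.5194, -0.1771, 0.0256]
tool_rot: [3.132, -0.232, -0.001]
contact_force: [-5.9, -2.7, -2.6]
opening: 0.0587
grip_force: 44.8
```

Emit:
send_rows([
  [5, [0, -0.05, 0], 0],
  [5, [0, 0, 0], 0],
])

```text
t: 20.0
tool_pos: [0.5194, -0.1771, 0.0257]
tool_rot: [3.132, -0.232, -0.001]
contact_force: [-5.8, -3.7, -2.0]
opening: 0.0586
grip_force: 44.8
```

```bash
python3 st.py
```

```text
t 20.15 jig xy [-19.46   0.87] world [ 519.4 -177.1   25.7] yaw -8.46 rz -0.0015 F jig [-5.17 -4.59] Fz -1.67 std [0.55 0.44 0.39] Mz [-0.624  0.946 -0.401] open 0.0588 44.8
```

Emit:
send_rows([
  [5, [0, -0.06, 0.01], 0],
  [5, [0, 0, 0], 0],
  [5, [0, 0, 0], 0],
])

```text
t: 20.58
tool_pos: [0.5194, -0.1771, 0.0257]
tool_rot: [3.131, -0.232, -0.002]
contact_force: [-6.6, -4.9, -1.2]
opening: 0.0589
grip_force: 44.8
```

```bash
python3 st.py
```

```text
t 20.725 jig xy [-19.45   0.92] world [ 519.4 -177.1   25.7] yaw -8.46 rz -0.0016 F jig [-5.79 -6.23] Fz -1.75 std [0.24 0.26 0.62] Mz [-0.926  1.081 -0.429] open 0.0587 44.8
```

Emit:
send_rows([
  [5, [0, -0.06, 0.02], 0],
  [5, [0, 0, 0], 0],
  [5, [0, 0, 0], 0],
  [5, [0, 0, 0], 0],
])

```text
t: 21.28
tool_pos: [0.5194, -0.177, 0.0257]
tool_rot: [3.129, -0.231, -0.002]
contact_force: [-7.4, -6.5, -0.3]
opening: 0.0587
grip_force: 44.9
```

```bash
python3 st.py
```

```text
t 21.425 jig xy [-19.45   0.97] world [ 519.4 -177.    25.7] yaw -8.45 rz -0.0019 F jig [-6.08 -8.34] Fz -0.69 std [0.36 0.67 0.53] Mz [-1.114  1.232 -0.435] open 0.0583 44.9
```

Emit:
send_rows([
  [5, [-0.05, 0.1, 0.03], 0],
  [5, [0, 0, 0], 0],
  [5, [0, 0, 0], 0],
])

```text
t: 21.85
tool_pos: [0.5194, -0.1771, 0.0256]
tool_rot: [3.131, -0.232, 0.0]
contact_force: [-5.9, -3.7, -0.7]
opening: 0.0588
grip_force: 45.0
```

```bash
python3 st.py
```

```text
t 22.0 jig xy [-19.45   0.9 ] world [ 519.4 -177.1   25.6] yaw -8.46 rz 0.0002 F jig [-5.05 -4.74] Fz -0.48 std [0.54 0.44 0.16] Mz [-0.659  0.915 -0.376] open 0.0587 45.0
```

Now I'll ease off a little more and release.

Emit:
send_rows([
  [5, [-0.03, 0.05, 0.01], 0],
  [5, [0, 0, 0], 0],
  [6.3, [0, 0, 0], 0],
  [7, [0, 0, 0], 0],
  [8, [0, 0, 0], 0],
  [8, [0, 0, 0], 0],
])

```text
t: 22.8
tool_pos: [0.5194, -0.1765, 0.0254]
tool_rot: [3.133, -0.231, 0.001]
contact_force: [-0.5, -1.0, 1.0]
opening: 0.0799
grip_force: 0.0
```

```bash
python3 st.py
```

```text
t 22.95 jig xy [-19.7    1.48] world [ 519.2 -176.5   25.2] yaw -8.43 rz 0.0008 F jig [-0.02  0.12] Fz -0.02 std [0.4  0.69 0.72] Mz [ 0.006 -0.004  0.015] open 0.0803 0.0
```

Emit:
send_rows([
  [8, [0, 0, -2], 0],
  [8, [0, 0, -5], 0],
  [8, [0, 0, -3], 0],
  [8, [0, 0, 0], 0],
])

```text
t: 23.5
tool_pos: [0.5216, -0.1778, 0.1302]
tool_rot: [3.13, -0.231, 0.013]
contact_force: [0.4, -0.2, 0.4]
opening: 0.0799
grip_force: 0.0
```

```bash
python3 st.py
python3 - <<'E'
from m import *
from st import R,O
print(ctrl.get_obs()["q"].round(3))
for n in["top","scene"]:
    im=ctrl.get_image(n); w=cloud(im); J=np.concatenate([(w[...,:2]*1000-O)@R,w[...,2:]*1000],-1)
    m=(J[...,0]>-40)&(J[...,0]<150)&(J[...,1]>-170)&(J[...,1]<-90)&(J[...,2]>70)&(J[...,2]<95); k=J[m]
    print(n,len(k),((k.min(0)+k.max(0))/2).round(1) if len(k) else '')
    c=im["frame"]; c=c[110:245,225:405] if n=="top" else c[170:275,180:320]
    cv2.imwrite(f"pics/{n}4.png",cv2.resize(c[...,::-1],(800,600),interpolation=cv2.INTER_CUBIC))
E
```

```text
t 23.65 jig xy [-19.07   1.14] world [ 519.8 -176.9  127. ] yaw -8.44 rz 0.0046 F jig [ 0.05 -0.04] Fz -0.51 std [0.24 0.25 0.66] Mz [-0.026  0.026 -0.03 ] open 0.0802 0.0
[-0.464 -0.039  1.891  0.     1.293  1.255]
top 17 [  47.7 -122.1   81.6]
scene 32 [  52.1 -126.3   76.7]
```

View pics/scene4.png

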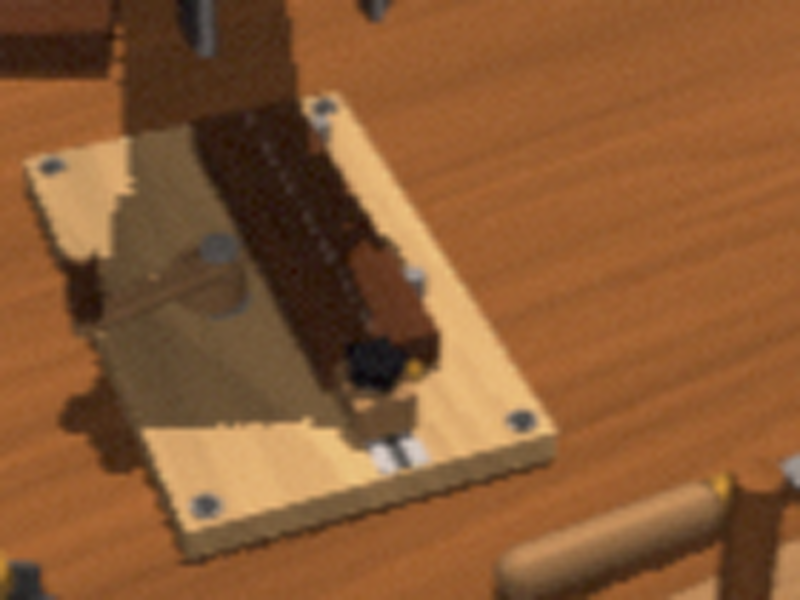

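The blank is seated along the dowels and stop. The cam is still open, and the lever knob is at (85,290). Next I'll go to the knob.

Emit:
send_rows([
  [6, [2.3, 4.2, 0], 0],
  [4, [2.3, 4.2, 0], 0],
  [4, [2.3, 4.1, 0], 0],
  [4, [0, 0, 0], -10],
  [4, [0, 0, 0], -10],
  [4, [0, 0, 0], -10],
  [4, [0, 0, 0], -10],
  [4, [0, 0, 0], -10],
  [4, [0, 0, 0], -10],
  [4, [0, 0, 0], -10],
])

```text
t: 25.05
tool_pos: [0.5683, -0.3099, 0.1235]
tool_rot: [-2.692, -1.614, 0.002]
contact_force: [-1.1, -0.3, 0.3]
opening: 0.0399
grip_force: 0.0
```

Emit:
send_rows([
  [4, [0, 0, 0], -10],
  [4, [0, 0, 0], -10],
  [4, [0, 0, 0], -10],
  [4, [0, 0, 0], -7],
  [4, [0, 0, 0], 0],
])

```text
t: 25.68
tool_pos: [0.5684, -0.3099, 0.1237]
tool_rot: [-2.05, -2.378, 0.0]
contact_force: [1.0, 0.7, -0.3]
opening: 0.04
grip_force: 0.0
```

```bash
python3 st.py
```

```text
t 25.825 jig xy [  48.57 -123.44] world [ 568.5 -310.   124.1] yaw 98.46 rz -0.0002 F jig [0.2  0.01] Fz 0.06 std [0.81 0.43 0.25] Mz [ 0.029 -0.021  0.005] open 0.0401 0.0
```

Emit:
send_rows([
  [4, [0, -0.1, 3], 0],
  [4, [0, 0, 1], 0],
  [4, [0, 0, 1], 0],
  [4, [0, 0, 1], 0],
  [4, [0, 0, 0.8], 0],
  [4, [0, 0, 0], 0],
])

```text
t: 26.62
tool_pos: [0.5676, -0.3101, 0.0563]
tool_rot: [-2.049, -2.38, 0.0]
contact_force: [1.2, -0.0, -1.8]
opening: 0.0399
grip_force: 0.0
```

```bash
python3 st.py;  python3 - <<'E'
from h import *
im=ctrl.get_image("scene")
cv2.imwrite("pics/s5.png",cv2.resize(im["frame"][170:275,150:290,::-1],(800,600),interpolation=cv2.INTER_CUBIC))
E
```

```text
t 26.775 jig xy [  48.07 -123.93] world [ 567.9 -310.4   57.1] yaw 98.56 rz -0.0 F jig [0.46 0.  ] Fz -0.45 std [0.59 0.16 0.91] Mz [-0.007 -0.005  0.024] open 0.0402 0.0
```

View pics/s5.png

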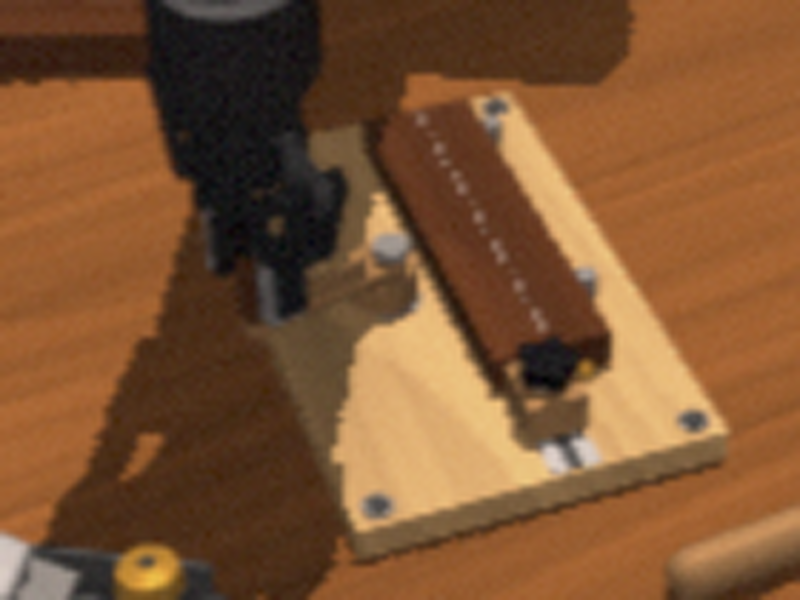

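The gripper straddles the knob at (250,270), and the blank is still seated. Now I'll swing the lever.

Emit:
send_rows([
  [2.8, [0, 0, 0], 0],
  [2.8, [0, 0, 0], 0],
  [2.8, [0.03, -0.65, 0], 5],
  [2.8, [0.03, -0.65, 0], 5],
  [2.8, [0.03, -0.65, 0], 5],
  [2.8, [0.03, -0.65, 0], 5],
  [2.8, [0.03, -0.65, 0], 5],
  [2.8, [0.03, -0.65, 0], 5],
  [2.8, [0, 0, 0], 0],
])

```text
t: 28.0
tool_pos: [0.5295, -0.306, 0.0573]
tool_rot: [2.595, 1.771, 0.0]
contact_force: [-0.3, -0.5, -0.1]
opening: 0.0279
grip_force: 0.0
```

```bash
cat > lv.py <<'E'
from st import *
L=[]
for i in range(4): L.append(ctrl.get_obs()); ctrl.get_image("top")
p=np.mean([o["tool_pos"] for o in L],0)*1000; f=np.mean([o["contact_force"] for o in L],0)
r=np.mean([o["tool_rot"]*np.sign(o["tool_rot"][0]) for o in L],0)
j=(p[:2]-O)@R-[28,-52.5]; th=np.arctan2(j[1],j[0]); F=f[:2]@R; u=np.array([np.cos(th),np.sin(th)])
print("t",L[-1]["t"],"r",np.hypot(*j).round(1),"ang",np.degrees(th)%360,"lever(if centred)",np.radians(290-np.degrees(th)%360),"tool x-jig",np.degrees(2*np.arctan2(r[1],r[0]))+8.45,"Frad",F@u,"Ftan(resist)",-(F@[u[1],-u[0]]),"Fz",f[2],"z",p[2],"std",np.std([o["contact_force"] for o in L],0).round(2))
E
python3 lv.py
```

```text
t 28.15 r 75.0 ang 255.69897644354103 lever(if centred) 0.5986657978643442 tool x-jig 77.07802377395267 Frad 0.25977996440059986 Ftan(resist) 0.05516851258364921 Fz -0.46646282226515756 z 57.207248081332494 std [0.76 0.64 0.52]
```

Emit:
send_rows([
  [2.8, [0.03, -0.65, 0], 5],
  [2.8, [0.03, -0.65, 0], 5],
  [2.8, [0.03, -0.65, 0], 5],
])

```text
t: 28.58
tool_pos: [0.5131, -0.2966, 0.0573]
tool_rot: [2.805, 1.412, 0.002]
contact_force: [1.4, -0.3, -1.0]
opening: 0.028
grip_force: 0.7
```

```bash
python3 lv.py
python3 - <<'E'
from h import *
im=ctrl.get_image("scene")
cv2.imwrite("pics/s6.png",cv2.resize(im["frame"][165:270,150:290,::-1],(800,600),interpolation=cv2.INTER_CUBIC))
E
```

```text
t 28.725 r 75.2 ang 240.82459784161128 lever(if centred) 0.8582726786562093 tool x-jig 61.96098577725189 Frad -0.521054988660356 Ftan(resist) 0.5748293729266128 Fz -0.2539942482448928 z 57.19338017239223 std [0.39 0.29 0.62]
```

View pics/s6.png

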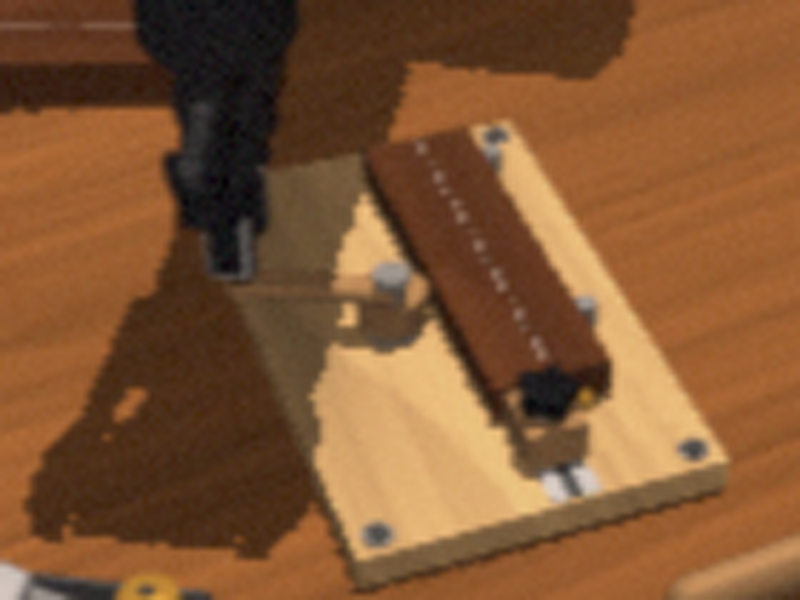

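The lever follows the gripper: its bar now runs (235,285)→(390,285), and the blank hasn't moved.

Emit:
send_rows([
  [2.8, [0.03, -0.65, 0], 5],
  [2.8, [0.03, -0.65, 0], 5],
  [2.8, [0.03, -0.65, 0], 5],
  [2.8, [0.03, -0.65, 0], 5],
  [2.8, [0.02, -0.52, 0], 4],
  [2.8, [0, 0, 0], 0],
])

```text
t: 29.58
tool_pos: [0.4922, -0.2733, 0.0572]
tool_rot: [3.037, 0.804, -0.0]
contact_force: [0.7, 1.0, 0.4]
opening: 0.0279
grip_force: 0.0
```

```bash
python3 lv.py
```

```text
t 29.725 r 75.8 ang 217.2058259371805 lever(if centred) 1.270498013666058 tool x-jig 38.105044026508665 Frad -0.314006832971065 Ftan(resist) 0.21041450032511833 Fz 0.07761993226472441 z 57.106853183891445 std [0.19 0.79 0.67]
```

Emit:
send_rows([
  [2.8, [0, -0.26, 0], 2],
  [2.8, [0.01, -0.26, 0], 2],
  [2.8, [0, -0.26, 0], 2],
  [2.8, [0.01, -0.26, 0], 2],
  [2.8, [0, 0, 0], 0],
])

```text
t: 30.4
tool_pos: [0.4874, -0.2636, 0.0571]
tool_rot: [-3.086, -0.587, 0.001]
contact_force: [0.2, 1.0, -0.9]
opening: 0.028
grip_force: 0.0
```

```bash
python3 lv.py
```

```text
t 30.55 r 76.1 ang 209.04018814588005 lever(if centred) 1.4130152786495283 tool x-jig 30.014163271200626 Frad -0.007443864164214677 Ftan(resist) 0.09243580508323439 Fz -0.23169667294051466 z 57.068872247781606 std [0.24 0.75 0.99]
```

Emit:
send_rows([
  [2.8, [0.01, -0.13, 0], 1],
  [2.8, [0, -0.13, 0], 1],
  [2.8, [0, 0, 0], 0],
])

```text
t: 30.98
tool_pos: [0.4867, -0.2614, 0.0571]
tool_rot: [3.096, 0.533, -0.0]
contact_force: [0.4, -0.8, -0.7]
opening: 0.0279
grip_force: 0.5
```

```bash
python3 lv.py
```

```text
t 31.125 r 76.0 ang 207.28666288189288 lever(if centred) 1.4436200680230071 tool x-jig 28.008085318788282 Frad 0.17549057388854863 Ftan(resist) 0.6757976128889153 Fz -0.7780062414530544 z 57.08350456676748 std [0.28 0.74 0.37]
```

Emit:
send_rows([
  [2.8, [0, -0.1, 0], 1],
  [2.8, [0, -0.1, 0], 1],
  [2.8, [0, 0, 0], 0],
])

```text
t: 31.55
tool_pos: [0.4861, -0.2594, 0.0571]
tool_rot: [-3.105, -0.479, -0.0]
contact_force: [0.6, -0.8, -0.9]
opening: 0.0281
grip_force: 0.4
```

```bash
python3 lv.py
```

```text
t 31.7 r 75.9 ang 205.70171770683584 lever(if centred) 1.4712825797913505 tool x-jig 26.01170585290535 Frad -0.1223898854207947 Ftan(resist) 0.7669300787873736 Fz -0.764441628498579 z 57.09874623245988 std [0.31 0.1  0.17]
```

Emit:
send_rows([
  [2.8, [0, -0.08, 0], 0.5],
  [2.8, [0, -0.08, 0], 0.5],
  [2.8, [0, 0, 0], 0],
])

```text
t: 32.12
tool_pos: [0.4856, -0.258, 0.0571]
tool_rot: [3.109, 0.452, 0.0]
contact_force: [0.9, -0.4, -0.1]
opening: 0.0279
grip_force: 0.5
```

```bash
python3 lv.py
```

```text
t 32.275 r 75.9 ang 204.5684944328616 lever(if centred) 1.4910610570824308 tool x-jig 25.010007827517693 Frad -0.5453405149202072 Ftan(resist) 0.6515547212796551 Fz -0.35123752297852906 z 57.13713976835466 std [0.25 0.27 0.19]
```

Emit:
send_rows([
  [2.8, [0, -0.08, 0], 0.5],
  [2.8, [0, -0.08, 0], 0.5],
  [2.8, [0, 0, 0], 0],
])

```text
t: 32.7
tool_pos: [0.4851, -0.2564, 0.0571]
tool_rot: [-3.113, -0.425, 0.0]
contact_force: [-0.2, -0.9, -0.5]
opening: 0.0278
grip_force: 0.5
```

```bash
python3 lv.py
```

```text
t 32.85 r 76.0 ang 203.33552953078822 lever(if centred) 1.5125803541851406 tool x-jig 24.01014683429706 Frad -0.27033727763402293 Ftan(resist) 0.8410084846718625 Fz -0.19030110012203208 z 57.12395742754866 std [0.79 0.4  0.46]
```

Emit:
send_rows([
  [2.8, [0, -0.07, 0], 0.5],
  [2.8, [0, -0.07, 0], 0.5],
  [2.8, [0, 0, 0], 0],
])

```text
t: 33.28
tool_pos: [0.4848, -0.2551, 0.0571]
tool_rot: [-3.116, -0.398, -0.0]
contact_force: [0.0, -0.2, 0.4]
opening: 0.0282
grip_force: 0.5
```

```bash
python3 lv.py
```

```text
t 33.425 r 76.0 ang 202.2906726164475 lever(if centred) 1.5308165475526145 tool x-jig 23.009504185274416 Frad -0.7746870632691387 Ftan(resist) 0.8589280327776414 Fz 0.1725635114143345 z 57.11216923418684 std [0.69 0.54 0.24]
```

Emit:
send_rows([
  [2.8, [0, -0.07, 0], 0.5],
  [2.8, [0, -0.07, 0], 0.5],
  [2.8, [0, 0, 0], 0],
])

```text
t: 33.85
tool_pos: [0.4844, -0.2537, 0.0571]
tool_rot: [-3.12, -0.371, -0.0]
contact_force: [1.5, -0.5, 0.1]
opening: 0.028
grip_force: 0.5
```

```bash
python3 lv.py
```

```text
t 34.0 r 76.0 ang 201.23240080832863 lever(if centred) 1.5492868749853224 tool x-jig 22.011003456449387 Frad -0.4518122796487397 Ftan(resist) 0.5071061655985715 Fz -0.2320092628007296 z 57.11983004959254 std [0.6  0.23 0.51]
```

Emit:
send_rows([
  [2.8, [0, -0.06, 0], 0.5],
  [2.8, [0, -0.06, 0], 0.5],
  [2.8, [0, 0, 0], 0],
])

```text
t: 34.42
tool_pos: [0.4842, -0.2526, 0.0571]
tool_rot: [-3.123, -0.344, -0.0]
contact_force: [1.2, -0.9, -0.1]
opening: 0.0281
grip_force: 0.5
```

```bash
python3 lv.py
```

```text
t 34.575 r 76.0 ang 200.34749315381248 lever(if centred) 1.5647314271327297 tool x-jig 21.008521263755227 Frad -0.686588289994702 Ftan(resist) 0.9917533499794481 Fz -0.5196446755806277 z 57.12319499204109 std [0.25 0.08 0.32]
```

Emit:
send_rows([
  [2.8, [0, -0.06, 0], 0.5],
  [2.8, [0, -0.06, 0], 0.5],
  [2.8, [0, 0, 0], 0],
])

```text
t: 35.0
tool_pos: [0.4839, -0.2514, 0.0571]
tool_rot: [3.126, 0.316, 0.0]
contact_force: [0.7, -0.4, -0.2]
opening: 0.0279
grip_force: 0.6
```

```bash
python3 lv.py
```

```text
t 35.15 r 76.0 ang 199.46376492748306 lever(if centred) 1.5801553943749878 tool x-jig 20.009726920232584 Frad -0.4566936950055598 Ftan(resist) 0.9773815566666545 Fz 0.14439598876356435 z 57.14169527977467 std [0.68 0.5  0.23]
```

Emit:
send_rows([
  [2.8, [0, -0.05, 0], 0.5],
  [2.8, [0, -0.05, 0], 0.5],
  [2.8, [0, 0, 0], 0],
])

```text
t: 35.58
tool_pos: [0.4838, -0.2505, 0.0572]
tool_rot: [3.128, 0.289, 0.0]
contact_force: [1.0, -1.8, -0.3]
opening: 0.0282
grip_force: 0.7
```

```bash
python3 lv.py
```

```text
t 35.725 r 76.0 ang 198.72678619474001 lever(if centred) 1.5930180997785293 tool x-jig 19.00924008523829 Frad -0.7685995225569425 Ftan(resist) 1.4934916503706752 Fz -0.06734650022790759 z 57.13775861328051 std [0.58 0.3  0.16]
```

Resistance is starting to rise, so I'll use smaller steps.

Emit:
send_rows([
  [2.8, [0, -0.05, 0], 0.5],
  [2.8, [0, 0, 0], 0],
  [2.8, [0, 0, 0], 0],
])

```text
t: 36.15
tool_pos: [0.4836, -0.25, 0.0571]
tool_rot: [3.129, 0.275, 0.0]
contact_force: [2.0, -1.6, -0.7]
opening: 0.0281
grip_force: 0.7
```

```bash
python3 lv.py
```

```text
t 36.3 r 76.0 ang 198.356516755684 lever(if centred) 1.5994805206095692 tool x-jig 18.510835571327306 Frad -1.3893779587843442 Ftan(resist) 1.50288878437785 Fz -0.7739582531797116 z 57.1249226413124 std [0.32 0.42 0.21]
```

Emit:
send_rows([
  [2.8, [0, -0.05, 0], 0.5],
  [2.8, [0, 0, 0], 0],
  [2.8, [0, 0, 0], 0],
])

```text
t: 36.72
tool_pos: [0.4836, -0.2495, 0.0571]
tool_rot: [3.131, 0.262, 0.0]
contact_force: [1.8, -1.0, -0.2]
opening: 0.0282
grip_force: 0.8
```

```bash
python3 lv.py
```

```text
t 36.875 r 76.0 ang 197.97001349956147 lever(if centred) 1.6062262749985863 tool x-jig 18.010803478834944 Frad -1.6926752425520049 Ftan(resist) 1.3714604268878374 Fz 0.0691334461013901 z 57.1313157398976 std [0.37 0.52 0.32]
```

Emit:
send_rows([
  [2.8, [0, -0.05, 0], 0.5],
  [2.8, [0, 0, 0], 0],
  [2.8, [0, 0, 0], 0],
])

```text
t: 37.3
tool_pos: [0.4835, -0.249, 0.0571]
tool_rot: [3.132, 0.248, 0.0]
contact_force: [1.7, -1.4, -0.6]
opening: 0.0279
grip_force: 0.9
```

```bash
python3 lv.py
```

```text
t 37.45 r 76.0 ang 197.59688309815922 lever(if centred) 1.6127386290423436 tool x-jig 17.51094676061893 Frad -1.2517647260700955 Ftan(resist) 1.6074698141546413 Fz -0.3039265684266511 z 57.12119905289645 std [0.23 0.31 0.25]
```

Emit:
send_rows([
  [2.8, [0, -0.05, 0], 0.5],
  [2.8, [0, 0, 0], 0],
  [2.8, [0, 0, 0], 0],
])

```text
t: 37.88
tool_pos: [0.4834, -0.2485, 0.0572]
tool_rot: [3.133, 0.234, 0.0]
contact_force: [1.5, -1.7, -0.4]
opening: 0.0277
grip_force: 1.0
```

```bash
python3 lv.py
```

```text
t 38.025 r 76.0 ang 197.2342303793363 lever(if centred) 1.6190681130271125 tool x-jig 17.01064983545225 Frad -1.7723901302406926 Ftan(resist) 1.8499259047039471 Fz 0.005024040084743997 z 57.146355786963554 std [0.39 0.26 0.55]
```

Emit:
send_rows([
  [2.8, [0, -0.05, 0], 0.5],
  [2.8, [0, 0, 0], 0],
  [2.8, [0, 0, 0], 0],
])

```text
t: 38.45
tool_pos: [0.4833, -0.248, 0.0571]
tool_rot: [3.134, 0.221, 0.0]
contact_force: [2.9, -2.5, 0.5]
opening: 0.0276
grip_force: 1.0
```

```bash
python3 lv.py
```

```text
t 38.6 r 76.0 ang 196.85236937883266 lever(if centred) 1.625732844770861 tool x-jig 16.511617119315563 Frad -1.787022083795963 Ftan(resist) 2.83994615551227 Fz -0.006269447435086867 z 57.14173412646789 std [0.45 0.31 0.61]
```

Emit:
send_rows([
  [2.8, [0, -0.05, 0], 0.5],
  [2.8, [0, 0, 0], 0],
  [2.8, [0, 0, 0], 0],
])

```text
t: 39.02
tool_pos: [0.4833, -0.2475, 0.0571]
tool_rot: [-3.135, -0.207, -0.0]
contact_force: [1.5, -1.5, 1.1]
opening: 0.0281
grip_force: 1.1
```

```bash
python3 lv.py
```

```text
t 39.175 r 76.0 ang 196.4588704413068 lever(if centred) 1.6326006968337867 tool x-jig 16.010744118330326 Frad -1.9404992592683787 Ftan(resist) 1.8007310197614679 Fz 0.20796489556454367 z 57.11836196962361 std [0.63 0.36 0.75]
```

Emit:
send_rows([
  [2.8, [0, -0.05, 0], 0.5],
  [2.8, [0, 0, 0], 0],
  [2.8, [0, 0, 0], 0],
])

```text
t: 39.6
tool_pos: [0.4832, -0.247, 0.0571]
tool_rot: [3.136, 0.193, 0.0]
contact_force: [2.4, -2.0, -0.1]
opening: 0.028
grip_force: 1.2
```

```bash
python3 lv.py
```

```text
t 39.75 r 76.0 ang 196.10058607881024 lever(if centred) 1.6388539386177605 tool x-jig 15.510064269568762 Frad -2.124944841589672 Ftan(resist) 2.4008843121561365 Fz -0.19689085531249265 z 57.135943445152094 std [0.13 0.14 0.14]
```

Emit:
send_rows([
  [2.8, [0, -0.05, 0], 0.5],
  [2.8, [0, 0, 0], 0],
  [2.8, [0, 0, 0], 0],
])

```text
t: 40.17
tool_pos: [0.4831, -0.2465, 0.0571]
tool_rot: [-3.136, -0.18, 0.0]
contact_force: [2.3, -3.0, 0.7]
opening: 0.0282
grip_force: 1.2
```

```bash
python3 lv.py
```

```text
t 40.325 r 76.0 ang 195.69011205944062 lever(if centred) 1.6460180617496554 tool x-jig 15.011396480014906 Frad -1.8998711184332358 Ftan(resist) 2.184770250460635 Fz 0.3113256521438926 z 57.10587406348468 std [0.38 0.91 0.26]
```

The squeeze is about 10 N by now. I'll back off the knob and rise straight up.

Emit:
send_rows([
  [2.8, [0, 0.2, 0], 0],
  [2.8, [0, 0.25, 0], 0],
  [4.2, [0, 0, 0], 0],
  [4.2, [0, 0, 0], 0],
  [4.2, [0, 0, -2], 0],
  [4.2, [0, 0, -4], 0],
  [4.2, [0, 0, -4], 0],
  [4.2, [0, 0, 0], 0],
])

```text
t: 41.38
tool_pos: [0.4863, -0.2527, 0.1635]
tool_rot: [3.13, 0.18, 0.013]
contact_force: [-0.4, -0.7, -0.3]
opening: 0.0424
grip_force: 0.0
```

```bash
python3 lv.py
python3 - <<'E'
from m import *
from st import R,O
for n in["top","scene"]:
    im=ctrl.get_image(n); w=cloud(im); J=np.concatenate([(w[...,:2]*1000-O)@R,w[...,2:]*1000],-1)
    m=(J[...,0]>-80)&(J[...,0]<0)&(J[...,1]>-110)&(J[...,1]<-45)&(J[...,2]>70)&(J[...,2]<90); k=J[m]
    print(n,"knob",len(k),((k.min(0)+k.max(0))/2).round(1) if len(k) else '')
    f=im["frame"].astype(int); m=(J[...,2]>30)&(J[...,2]<44)&(abs(J[...,0])<115)&(abs(J[...,1])<40)&(f[...,0]<130); m=cv2.morphologyEx(m.astype(np.uint8),cv2.MORPH_OPEN,np.ones((3,3)))>0
    print("blank",cv2.minAreaRect(J[m][:,:2].astype(np.float32)), np.median(J[m][:,2]))
E
```

```text
t 41.525 r 75.3 ang 199.75315233373922 lever(if centred) 1.5751046313220112 tool x-jig 15.01625927238314 Frad 0.49261529326540243 Ftan(resist) 0.511059080274947 Fz -0.4712061780068503 z 160.05190375847164 std [0.17 0.31 0.18]
top knob 8 [-49.7 -74.3  81. ]
blank ((6.370445251464844, 2.179628372192383), (208.02066040039062, 59.112430572509766), 0.11482572555541992) 38.654971457029674
scene knob 29 [-38.2 -79.2  77.3]
blank ((8.153266906738281, 0.3542137145996094), (64.22349548339844, 210.6396026611328), 89.37617492675781) 37.11811432535023
```

```bash
python3 -c "
from station import ctrl
print(ctrl.finish_job())"
```

```text
the job is handed in; nothing more can be done
None
```

I laid the blank flat on the jig, pressed it against both dowels and the stop rod, clamped it with the cam at about 1.54 rad (estimated squeeze about 10 N), let go of everything and handed the job in; the system did not report a pass or fail.

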